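Hang the second shelf bracket on the drying stand

TASK

The stand for drying the plaster eggs needs its second shelf arm. Hook the loose bracket (the one with the hooked head, not the plain screw-on arm) from above into the open slot of the empty upright, its arm pointing to the robot's side like the one already fitted on the other upright. Then press its head down to push the stiff lock block fully home, and let go.

Things in the scene. Friction and masses are not known exactly. Their poses are not given: they have to be found in the camera images.
- bracket: Loose aluminium bracket, 0.2 kg. Origin on its underside below the hook; x from arm to head, z up. Arm 20 wide, 30 high, x -13 to -143 mm, 45 high lip at its end. Head 56 wide (y), x -15 to 15, flat top at z 85: an upside-down U of back plate (to z 0) and splayed nose (to z 5) with an 18 mm gap in x centred on x = 0 for the upright's plate; in the gap a neck 18 wide in y, underside at z 35.
- arm (a point): Where to grip the bracket's arm across its 20 mm width: on its centre line, half way up its 30 mm height, at x -65, y 0, z 15 mm in the bracket's frame (same axes). 15 mm above the table at the start.
- slot (a point): Middle of the top edge of the empty grey upright, 150 mm up; plate 12 thick (x), 100 wide (y), foot 120 square. x points away from the robot; the bracket's x goes along it. The slot, 30 wide, flares to 58 at its open top; the lock block is 18 mm down in it. Bracket origin, resting hooked on the block: 53 mm below this point (head top 32 above); locked: 73 below (12 above), drooping up to 6 deg.
- lock (a joint): How far the dark lock block in the empty upright's slot is pushed down, in m: 0 at the start, 0.020 at its bottom stop. Stiff (14 N to move, far above the bracket's weight), it stays where it is left. Press on the head straight above the slot; pressing far out on the arm makes the bracket jam.
Not all that is in view belongs to the job. What is shaped like the bracket but blue, green or turquoise is not meant.

How it is judged:
By the outcome, as a careful person would: the job done as asked, in the order asked, and still so for the second after the job is handed in, with the robot touching nothing.
It also fails if it takes over 48 s, if anything falls off the work surface, if the arm or the gripper's body presses on something with over 40 N, if the wrist force passes 120 N, or if a joint passes its speed limit or range.

ROBOT

A 6-joint arm with a two-finger parallel gripper is mounted at the origin on the work surface. World frame = base frame: x ahead of the robot, y to its left, z up, the work surface at z = 0. Lengths are in m, angles in rad, forces in N, time in s.
With the tool pointing down it reaches from about 0.275 to 0.825 m from the base axis. Payload 4.9 kg.
Tool frame: the origin (TCP) lies midway between the tips of the shut fingers; the grasp point (between the pads) lies 19 mm behind it (grip_point_offset is the distance from the TCP to the grasp point, in m); z points along the fingers, y is the line along which they close (so a half turn about z gives the same grasp; the last joint's range is limited). The gripper opens to 85 mm and grips with 20 to 120 N. Pads are 22 mm wide; open, the fingers measure 114 mm over their backs; the gripper's body (76 mm by 85 mm) begins 54 mm behind the grasp point. The pads swing forward as they close: fully open they stand 13 mm farther back than shut.
Start: joints at [-1.257, 0.326, -0.193, 1.052, 0, 1.437], TCP at [0.238, -0.496, 0.231] pointing down, gripper open.
Joint ranges: [-2.65, 2.65], [-0.97, 1.79], [-1.3, 1.35], [-1.93, 2.1], [-1.47, 1.37], [-3.14, 3.14]. Speed limits (rad/s): [2.57, 2.57, 3.14, 3.14, 3.14, 3.14].

INTERFACE

Orientations are given as a rotation vector (axis times angle).
In Python, from cell import * gives the robot as it stands. Calls block until the motion is done:
- movep(position, orientation): joint-space move of the TCP to a pose.
- move_l(position, velocity=0.15, rot=None, until_force=None): straight line of the TCP; rot=None keeps the orientation; velocity is the mean speed in m/s. With until_force (N) it stops when the force on the tool has changed by that much, and returns True; else False.
- set_joints(angles): joint-space move.
- let_go() and grab(newtons=None): open the fingers fully, or close them until they stop; newtons is the grip in N (None keeps the last).
- sleep(seconds).
- ik(position, orientation): joint angles nearest the present ones, or None.
- get_state(): the state.
- grab_frame(name): name is "side" or "top" or "wrist"; returns a dict with "img" (480x640x3 uint8, red, green, blue), "fx", "fy", "cx", "cy" (pixels), "k1" (the pictures are not rectified: a ray, as slopes to the right and down, at radius r is drawn at 1 + k1 r^2 times it, then the intrinsics apply), "cam_to_world" (4x4, takes a point from camera to world coordinates); the wrist camera has in their place "T_tool_cam" (4x4, takes a point from camera to tool coordinates, whose origin is the TCP and whose axes are the flange's). Camera axes: x right, y down, z forward; pixel columns grow to the right and rows downward; lengths in m; the calibration is good to about 2 mm. A picture is of the moment at which its call begins: read the wrist's pose just before it. There is no depth.
A pose or a line that the arm cannot do raises MotionError and nothing moves.
- sign_off(): hands the job in; it is judged then, once.
Trained networks look in the newest picture that a camera, given by its name, has taken for a name from the list of things; names that differ only in an ending like _2 or _b are one class to them, and where a whole thing is asked for, a point or a joint stands for the part that bears it (a point fixed in the world has none). Each returns a list of dicts, best first, with "score" (0 to 1); they miss things now and then, are a little off and sometimes report something else, mostly with a low value. They report only what shows in the picture. A call takes as long as a camera call. They do not tell look-alikes from the thing itself.
- spot_in(camera, name): "centre" ([column, row] in pixels, amid what is visible of it).
- silhouettes(camera, name): "mask" (480x640 bool, what is visible of it) and "centre" ([column, row] in pixels, amid what is visible of it).
- tip_of(camera, name): "centre" ([column, row] in pixels: a listed point, or the origin of a listed thing).
The state is a dict: "clock": time; "q": joint angles; "joint_velocities": joint speeds; "tau": joint torques, N m; "position": TCP position; "eef_rot": TCP orientation; "contact_force": force on the tool from outside, world axes, zero at the start; "wrist_torque": the same for the moment, N m; "finger_gap": opening from 0.0 (shut) to 1.0 (fully open); "grasp_force": force on a finger pad.
Only numpy, scipy, OpenCV 4.12 (cv2) and the standard library are available. Lean on these libraries where they do the work, as an engineer would, in place of code of your own. Each camera call takes 0.05 s, during which the arm holds its last target. There are 200 camera calls.

## Working session

There is one attempt and no reset: what is moved stays moved. The work goes in short steps, each a Python script; the robot and the scene stay as the last script left them, time stands still between calls to the robot, and variables do not carry over. Pictures are saved under pics/ and viewed, at most 10 in all, crops included, and the job is handed in when it is done.

```bash
ls; mkdir -p pics; cat > h.py <<'E'
from cell import *
import numpy as np, cv2
from scipy.spatial.transform import Rotation as R
def shot(cam,name=None):
    s=get_state(); f=grab_frame(cam)
    if cam=="wrist":
        T=np.eye(4);T[:3,:3]=R.from_rotvec(s["eef_rot"]).as_matrix();T[:3,3]=s["position"]
        f["cam_to_world"]=T@np.array(f["T_tool_cam"])
    if name: cv2.imwrite("pics/%s.png"%name,f["img"][:,:,::-1])
    return f
def K(f): return np.array([[f["fx"],0,f["cx"]],[0,f["fy"],f["cy"]],[0,0,1.]]),np.array([f["k1"],0,0,0.])
def ray(f,px):
    k,d=K(f); u=cv2.undistortPoints(np.array([[px]],float),k,d)[0,0]
    T=np.array(f["cam_to_world"]); return T[:3,3],T[:3,:3]@np.array([u[0],u[1],1])
def at_z(f,px,z):
    o,d=ray(f,px); return o+d*(z-o[2])/d[2]
def tri(fs,pxs):
    A=np.zeros((3,3));b=np.zeros(3)
    for f,p in zip(fs,pxs):
        o,d=ray(f,p);d=d/np.linalg.norm(d);P=np.eye(3)-np.outer(d,d);A+=P;b+=P@o
    x=np.linalg.solve(A,b)
    return x,[np.linalg.norm(np.cross(x-ray(f,p)[0],ray(f,p)[1]/np.linalg.norm(ray(f,p)[1]))) for f,p in zip(fs,pxs)]
def proj(f,X):
    k,d=K(f); M=np.linalg.inv(np.array(f["cam_to_world"]))
    return cv2.projectPoints(np.atleast_2d(X).astype(float),cv2.Rodrigues(M[:3,:3])[0],M[:3,3],k,d)[0][:,0]
E
python3 - <<'E'
from h import *
for c in ("top","side"):
    f=shot(c,c+"0")
    print(c,np.round(f["cam_to_world"],3).tolist(),f["fx"],f["k1"])
    for n in ("bracket","arm","slot","lock"):
        for m in (spot_in,tip_of):
            try: print(n,m.__name__,[(np.round(d["centre"]).tolist(),round(d["score"],2)) for d in m(c,n)])
            except Exception as e: print(n,m.__name__,e)
E
```

```text
pics
top [[-0.007, -0.998, 0.07, 0.509], [-1.0, 0.008, 0.015, -0.017], [-0.015, -0.07, -0.997, 1.152], [0.0, 0.0, 0.0, 1.0]] 577.4036608324125 -0.08119800362121916
bracket call [([305.0, 274.0], 0.86), ([388.0, 323.0], 0.81), ([256.0, 116.0], 0.73), ([248.0, 366.0], 0.6)]
bracket call [([257.0, 364.0], 0.98), ([268.0, 117.0], 0.75), ([302.0, 265.0], 0.63), ([373.0, 311.0], 0.57)]
arm call [([259.0, 118.0], 0.85), ([308.0, 277.0], 0.67), ([245.0, 361.0], 0.6), ([383.0, 321.0], 0.56)]
arm call [([309.0, 296.0], 0.96), ([392.0, 340.0], 0.81), ([226.0, 362.0], 0.7), ([234.0, 118.0], 0.7)]
slot call [([181.0, 215.0], 0.93)]
slot call [([163.0, 210.0], 0.97)]
lock call []
lock call it knows: arm, bracket, slot
side [[-0.974, -0.152, 0.168, 0.454], [-0.226, 0.603, -0.765, 0.503], [0.015, -0.783, -0.621, 0.54], [0.0, 0.0, 0.0, 1.0]] 455.86296770541725 0.01756898592098708
bracket call [([421.0, 251.0], 0.85), ([359.0, 314.0], 0.82), ([470.0, 392.0], 0.82), ([116.0, 319.0], 0.56)]
bracket call [([136.0, 315.0], 0.79), ([335.0, 318.0], 0.78), ([405.0, 270.0], 0.74)]
arm call [([418.0, 251.0], 0.82), ([111.0, 319.0], 0.73), ([472.0, 390.0], 0.6), ([360.0, 316.0], 0.55)]
arm call [([108.0, 341.0], 0.82), ([466.0, 437.0], 0.68), ([437.0, 256.0], 0.62), ([378.0, 317.0], 0.6)]
slot call [([213.0, 437.0], 0.69)]
slot call [([193.0, 385.0], 0.86)]
lock call [([203.0, 398.0], 0.79)]
lock call it knows: arm, bracket, slot
```

View pics/top0.png

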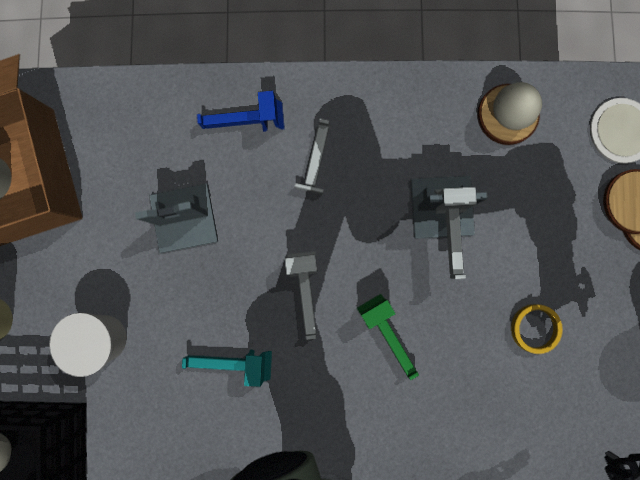

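View pics/side0.png

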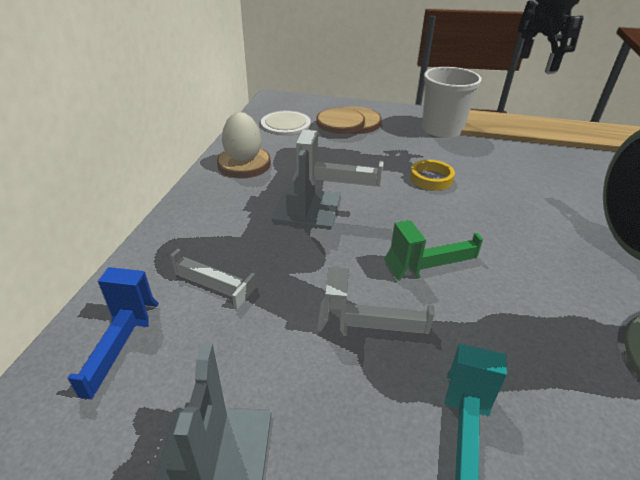

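The candidates in the top view are blue (256,112), the plain screw-on arm (315,158), the fitted bracket (458,220), the grey hooked bracket (305,290), green (390,335) and turquoise (240,365). I choose the grey hooked one at (305,290), with its head at (300,263). The empty upright is at (183,212). Next I measure both and look close with the wrist camera.

```bash
python3 - <<'E'
from h import *
ft,fs=shot("top"),shot("side")
o=at_z(ft,[302,265],0.0);a=at_z(ft,[309,296],.015);print("top origin,arm",o.round(3),a.round(3), "yaw",np.degrees(np.arctan2(*(o-a)[[1,0]])))
print("side",at_z(fs,[335,318],0).round(3),at_z(fs,[378,317],.015).round(3))
print("tri",tri([ft,fs],[[309,296],[378,317]]),tri([ft,fs],[[163,210],[193,385]]))
s=at_z(ft,[163,210],.15);print("slot",s.round(3))
down=(R.from_euler('z',0)*R.from_rotvec([np.pi,0,0])).as_rotvec()
print(np.degrees(R.from_rotvec(get_state()["eef_rot"]).as_matrix()).round(0)/57.3, grab_frame("wrist")["T_tool_cam"])
for yaw in (0,90,-90,180):
    r=(R.from_euler('z',yaw,degrees=True)*R.from_rotvec([np.pi,0,0])).as_rotvec()
    for p in ([a[0],a[1],.1],[a[0],a[1],.3],[s[0]-.06,s[1],.15]):
        q=ik(p,r);print(yaw,None if q is None else np.round(q,2))
E
```

```text
top origin,arm [0.528 0.039 0.   ] [0.466 0.025 0.015] yaw 13.05769331313139
side [0.529 0.035 0.   ] [0.464 0.03  0.015]
tri (array([0.46513824, 0.02496325, 0.00898026]), [np.float64(0.0010980108047582214), np.float64(0.0010980108047582546)]) (array([0.62471814, 0.27811358, 0.1469981 ]), [np.float64(0.001078056992236125), np.float64(0.0010780569922362456)])
slot [0.623 0.277 0.15 ]
[[ 0.90750436  0.43630017  0.        ]
 [ 0.43630017 -0.90750436 -0.        ]
 [-0.          0.         -0.9947644 ]] [[-1.22948350e-03 -9.62398421e-01 -2.71639039e-01  6.97381968e-02]
 [ 9.99999126e-01 -1.05112653e-03 -8.02093547e-04 -1.81232955e-03]
 [ 4.86406564e-04 -2.71639788e-01  9.62398872e-01 -1.42650247e-01]
 [ 0.00000000e+00  0.00000000e+00  0.00000000e+00  1.00000000e+00]]
0 [-0.11  0.32 -0.59  0.67  0.    3.04]
0 [-0.11  0.13 -0.27  1.17  0.    3.04]
0 [ 0.34  0.53 -0.09  0.95  0.   -2.8 ]
90 [-0.11  0.32 -0.59  0.67  0.    1.47]
90 [-0.11  0.13 -0.27  1.17  0.    1.47]
90 [ 0.34  0.53 -0.09  0.95  0.    1.91]
-90 [-0.11  0.32 -0.59  0.67  0.   -1.68]
-90 [-0.11  0.13 -0.27  1.17  0.   -1.68]
-90 [ 0.34  0.53 -0.09  0.95  0.   -1.23]
180 [-0.11  0.32 -0.59  0.67  0.   -0.11]
180 [-0.11  0.13 -0.27  1.17  0.   -0.11]
180 [ 0.34  0.53 -0.09  0.95  0.    0.34]
```

```bash
cat >> h.py <<'E'
def dn(yaw): # tool down, tool -x along heading yaw (rad)
    return (R.from_euler('z',yaw+np.pi)*R.from_rotvec([np.pi,0,0])).as_rotvec()
E
python3 - <<'E'
from h import *
print(get_state()["clock"])
movep([.49,.03,.20],dn(.2))
f=shot("wrist","w1")
for n in ("bracket","arm"): print(n,[(np.round(d["centre"],1).tolist(),round(d["score"],2), at_z(f,d["centre"],.0 if n=="bracket" else .015).round(4)) for d in tip_of("wrist",n)])
m=[d for d in silhouettes("wrist","bracket")]
print([(d["mask"].sum(),d["centre"],d["score"]) for d in m])
movep([.60,.28,.33],dn(0))
f2=shot("wrist","w2")
print([(np.round(d["centre"],1).tolist(),round(d["score"],2), at_z(f2,d["centre"],.15).round(4)) for d in tip_of("wrist","slot")])
a=np.hstack([cv2.resize(f["img"],(400,300)) for f in()] ) if 0 else np.vstack([f["img"],f2["img"]])
cv2.imwrite("pics/w12.png",cv2.resize(np.hstack([f["img"],f2["img"]]),(800,300),interpolation=cv2.INTER_AREA)[:,:,::-1])
print(get_state()["clock"])
E
```

```text
0.95
bracket [([184.0, 120.0], 0.9, array([ 0.4346, -0.0992,  0.    ])), ([319.9, 247.0], 0.79, array([0.5256, 0.041 , 0.    ])), ([467.0, 49.4], 0.73, array([0.33  , 0.1284, 0.    ]))]
arm [([325.3, 182.9], 0.8, array([0.4629, 0.033 , 0.015 ])), ([546.9, 69.0], 0.75, array([0.3337, 0.1936, 0.015 ])), ([140.1, 39.5], 0.68, array([ 0.3781, -0.1368,  0.015 ]))]
[(np.int64(12048), [515.4, 58.2], 0.96), (np.int64(9377), [148.8, 107.0], 0.9), (np.int64(8569), [327.7, 240.2], 0.64)]
[([316.0, 238.7], 0.73, array([0.622 , 0.2798, 0.15  ]))]
4.5083
```

View pics/w1.png

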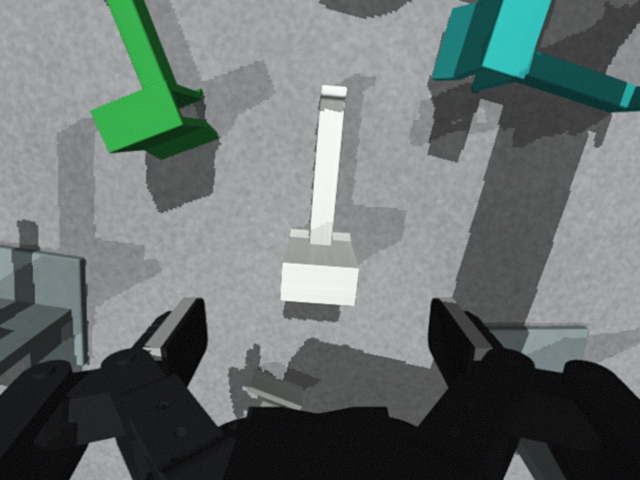

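View pics/w2.png

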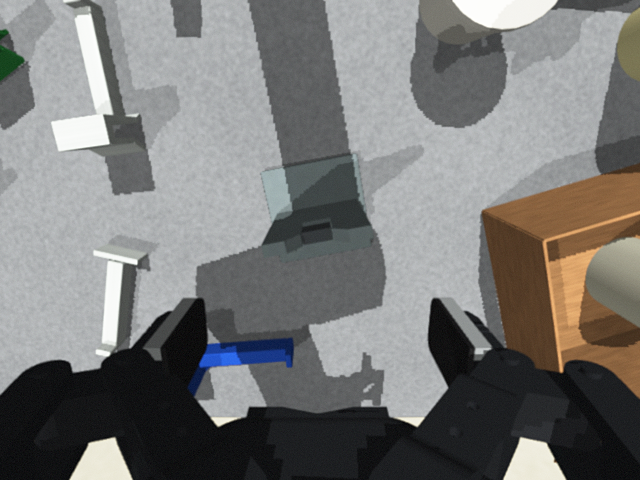

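```bash
python3 - <<'E'
import cv2,numpy as np
def crop(n,x,y,w,h,s,g=1.0):
    i=cv2.imread(f"pics/{n}.png")[y:y+h,x:x+w]; i=cv2.resize(i,None,fx=s,fy=s,interpolation=cv2.INTER_CUBIC)
    return (np.clip(i/255.,0,1)**g*255).astype(np.uint8)
a=crop("w2",250,145,140,120,2.857,.6); b=crop("top0",130,160,100,100,4,.6)[:343]; c=crop("side0",155,330,130,150,2,.6)
d=crop("w1",270,75,100,250,1.1)
out=np.zeros((600,800,3),np.uint8)
out[:a.shape[0],:400]=a[:, :400]; out[:b.shape[0],400:800]=b
c=cv2.resize(c,(222,256)); out[344:600,:222]=c; d=cv2.resize(cv2.imread("pics/w1.png")[240:320,260:380],(384,256),interpolation=cv2.INTER_CUBIC); out[344:600,230:614]=d
cv2.imwrite("pics/c1.png",out)
E
```

```text
(no output)
```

View pics/c1.png

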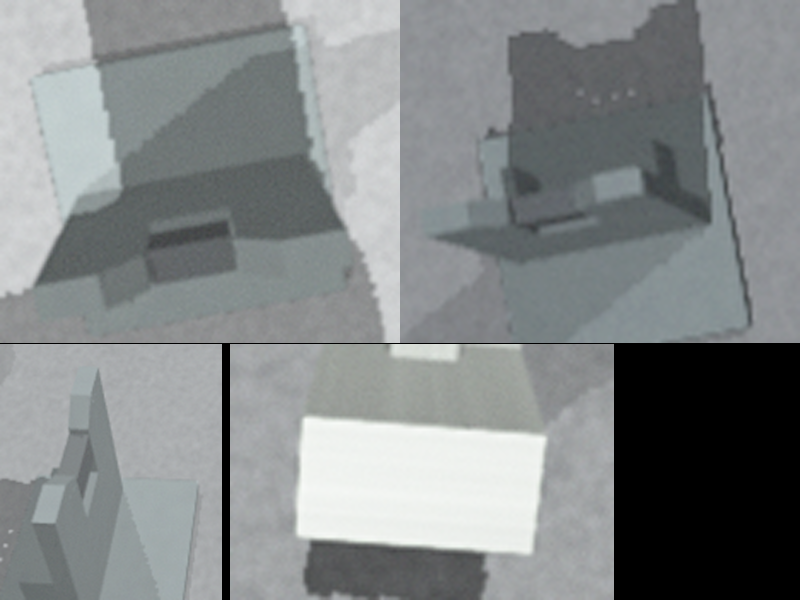

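The crop confirms it: the chosen bracket has a broad hooked head (top face in w1 from (282,262) to (354,305)) and bare aluminium colour. The upright's front top edge in w2 runs from (262,245) to (371,226).

```bash
cat > meas.py <<'E'
from h import *
ft=shot("top")
# wrist frames reconstructed from commanded poses
fw=grab_frame("wrist")
def W(p,yaw):
    T=np.eye(4);T[:3,:3]=R.from_rotvec(dn(yaw)).as_matrix();T[:3,3]=p
    g=dict(fw);g["cam_to_world"]=T@np.array(fw["T_tool_cam"]);return g
f1=W([.49,.03,.20],.2);f2=W([.60,.28,.33],0)
deg=lambda v:round(float(np.degrees(np.arctan2(v[1],v[0]))),2)
c=[at_z(f1,p,.085) for p in ([282.5,262.5],[358.75,268.75],[354.4,305.3],[280.9,300.3])]
print("head centre",np.mean(c,0).round(4),"sizes",[round(float(np.linalg.norm(c[i]-c[i-1]))*1e3,1) for i in range(4)])
print("yaws", deg(c[1]-c[0])-90,deg(c[2]-c[3])-90,deg(c[2]-c[1]),deg(c[3]-c[0]))
l=[at_z(f1,p,.045) for p in ([320,87],[347,90])];print("lip",np.mean(l,0).round(4)); print("yaw lip-head",deg(np.mean(c,0)-np.mean(l,0)))
for f,a,b in ((f2,[262.3,244.8],[370.8,226.2]),(ft,[136.3,218.8],[190.5,208.8])):
    A,B=at_z(f,a,.15),at_z(f,b,.15);print(A.round(4),B.round(4),np.linalg.norm(A-B),"mid",((A+B)/2).round(4),"normal yaw",deg(A-B)-90,deg(B-A)-90)
E
python3 meas.py; python3 -c "
from h import *;print(get_state()['position'],get_state()['clock'])"
```

```text
head centre [0.5278 0.0411 0.085 ] sizes [30.0, 55.7, 29.3, 55.3]
yaws 6.400000000000006 7.109999999999999 6.78 7.6
lip [0.3884 0.024  0.045 ]
yaw lip-head 7.02
[0.6282 0.2327 0.15  ] [0.6111 0.3294 0.15  ] 0.09816292319820372 mid [0.6197 0.281  0.15  ] normal yaw -170.0 10.0
[0.6082 0.3246 0.15  ] [0.625  0.2277 0.15  ] 0.0983629892193279 mid [0.6166 0.2762 0.15  ] normal yaw 9.810000000000002 -170.19
[0.59998905 0.27872278 0.32972513] 4.6083
```

```bash
python3 - <<'E'
from h import *
b=np.array([.528,.041]);y=np.radians(7.0);g=b-.065*np.array([np.cos(y),np.sin(y)])
let_go()
movep([*g,.12],dn(y))
print(move_l([*g,.001],.08,until_force=8),get_state()["position"].round(4) if hasattr(get_state()["position"],"round") else get_state()["position"])
grab(80); s=get_state();print("gap",s["finger_gap"]*85,s["grasp_force"],s["contact_force"])
move_l([*g,.23],.15)
s=get_state();print("gap",s["finger_gap"]*85,s["grasp_force"],s["contact_force"])
t=np.array([.624,.2796]);ys=np.radians(10);p=t-.065*np.array([np.cos(ys),np.sin(ys)])
movep([*p,.185],dn(ys))
f=shot("wrist","w3");fs=shot("side","s3")
i=np.hstack([f["img"],fs["img"]]);cv2.imwrite("pics/c3.png",cv2.resize(np.hstack([f["img"][80:380,160:480],fs["img"][180:480,100:420]]),(800,375),interpolation=cv2.INTER_CUBIC)[:,:,::-1])
print(get_state()["clock"],get_state()["position"])
E
```

```text
False [0.4639 0.0331 0.0014]
gap 18.419240659977046 77.79510855674744 [-0.44423971 -0.30884671  5.01257618]
gap 18.778286101811116 77.86527156829834 [ 0.7031568   0.21315299 -2.1883441 ]
11.1833 [0.56016937 0.26670568 0.18558417]
```

View pics/c3.png

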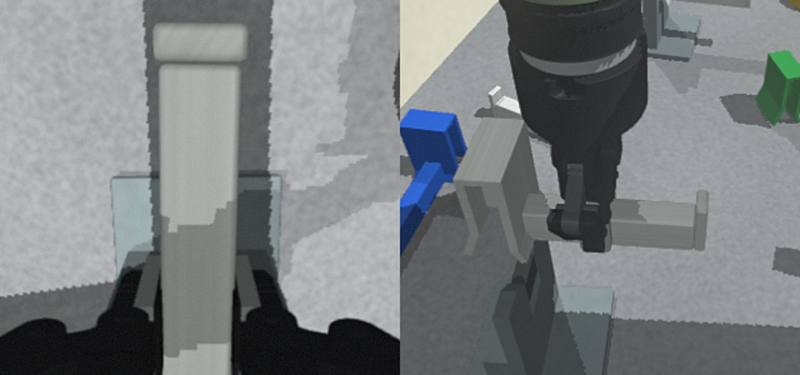

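Held level, with the hook over the upright. I check the alignment in the side picture numerically.

```bash
python3 - <<'E'
from h import *
fs=shot("side");t=np.array([.624,.2796,0]);ys=np.radians(10);Rz=R.from_euler('z',ys).as_matrix()
s=get_state();o=np.array(s["position"])+Rz@[.065,0,0];o[2]=.1856-.001
P=lambda o,l:proj(fs,[o+Rz@np.array(q)/1e3 for q in l]).round(1).tolist()
print("head pred",P(o,[[15,28,85],[-15,28,85],[-15,-28,85],[15,-28,85]]),"seen (144.8,325.6)(185.6,325.6)(204,274.4)(162.4,274.4)")
u=t+[0,0,.15]
print("horn pred",P(u,[[6,50,0],[-6,50,0],[-6,29,0],[6,29,0],[-6,-50,0]]),"seen (174.3,434.8)(189,434.8)(194.8,412)(179.6,412)(212.4,345.2)")
print("px/10mm x, y at head",np.array(P(o,[[0,0,0],[10,0,0],[0,10,0]])))
# precise corners: zoom
h=cv2.resize(fs["img"][260:340,130:230],(500,400),interpolation=cv2.INTER_CUBIC)
v=cv2.resize(cv2.imread("pics/side0.png")[335:455,160:245],(283,400),interpolation=cv2.INTER_CUBIC)
v=(255*(v/255.)**.6).astype(np.uint8);cv2.imwrite("pics/c4.png",np.hstack([h[:,:,::-1],v]))
E
```

```text
head pred [[140.4, 322.8], [179.6, 324.7], [198.9, 273.8], [164.1, 272.2]] seen (144.8,325.6)(185.6,325.6)(204,274.4)(162.4,274.4)
horn pred [[171.5, 434.6], [185.0, 435.3], [191.6, 413.0], [178.6, 412.3], [212.2, 343.1]] seen (174.3,434.8)(189,434.8)(194.8,412)(179.6,412)(212.4,345.2)
px/10mm x, y at head [[188.4 361.3]
 [177.6 360.8]
 [185.3 370.6]]
```

View pics/c4.png

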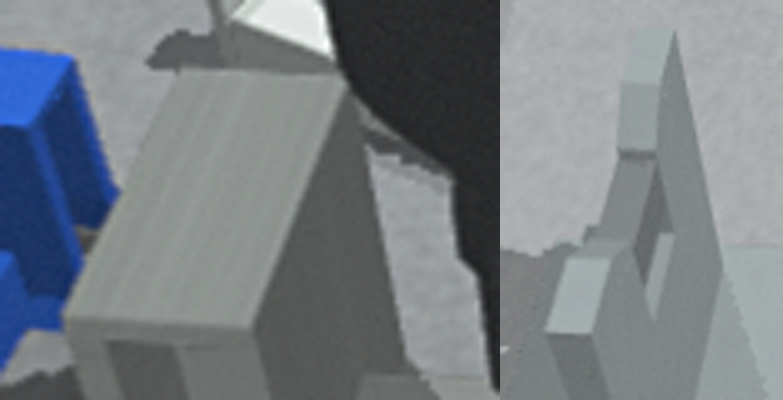

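The upright and the head show the same small calibration offset (about 1.5 px), so they agree to about 0.5 mm. I lower the hook.

```bash
python3 - <<'E'
from h import *
t=np.array([.6235,.2796]);ys=np.radians(10);p=t-.065*np.array([np.cos(ys),np.sin(ys)])
print(move_l([*p,.125],.06,until_force=8),get_state()["position"],get_state()["contact_force"])
print(move_l([*p,.094],.03,until_force=6),get_state()["position"],get_state()["contact_force"])
f=shot("side","s5");c=cv2.resize(f["img"][230:480,100:400],(720,600),interpolation=cv2.INTER_CUBIC);cv2.imwrite("pics/c5.png",c[:,:,::-1]);print(get_state()["clock"])
E
```

```text
False [0.55989879 0.26847569 0.12550436] [ 0.1051581   0.49718488 -2.23886131]
True [0.55934208 0.26824033 0.09702429] [-2.1428598  -0.69173298  5.2358877 ]
13.3
```

View pics/c5.png

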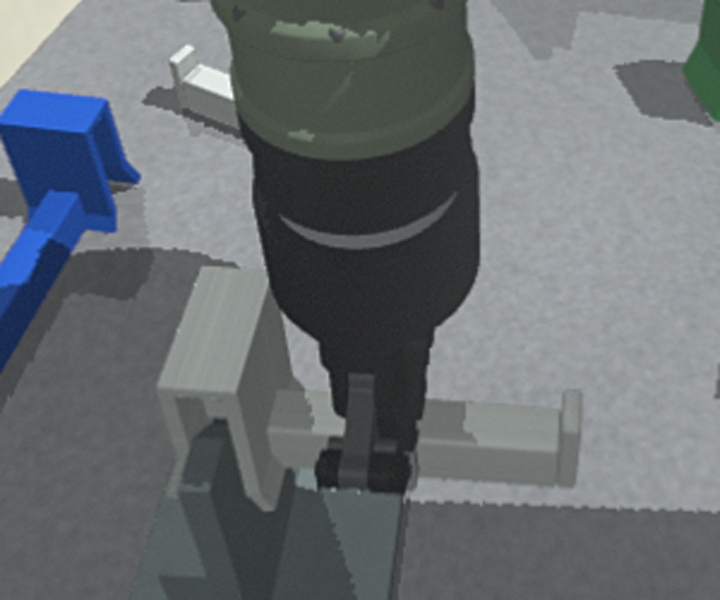

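The hook is seated on the block: the force stop came at the expected height, and the side view shows the head straddling the plate. I release and press the head.

```bash
python3 - <<'E'
from h import *
t=np.array([.6235,.2796]);ys=np.radians(10);p=t-.065*np.array([np.cos(ys),np.sin(ys)])
let_go()
s=get_state()["position"]
move_l([s[0],s[1],.27],.15)
grab(40)
movep([*t,.215],dn(ys))
print("touch",move_l([*t,.170],.03,until_force=5),get_state()["position"],get_state()["contact_force"])
z=get_state()["position"][2]
print("press",move_l([*t,.158],.02,until_force=45),get_state()["position"],get_state()["contact_force"],get_state()["clock"])
f=shot("side","s6");c=cv2.resize(f["img"][230:480,100:400],(720,600),interpolation=cv2.INTER_CUBIC);cv2.imwrite("pics/c6.png",c[:,:,::-1])
E
```

```text
touch True [0.62392356 0.27975416 0.18341024] [0.30824126 0.90904418 3.51680554]
press False [0.62821467 0.28076926 0.16259968] [ 4.36942632  1.68235174 14.65483337] 18.875
```

View pics/c6.png

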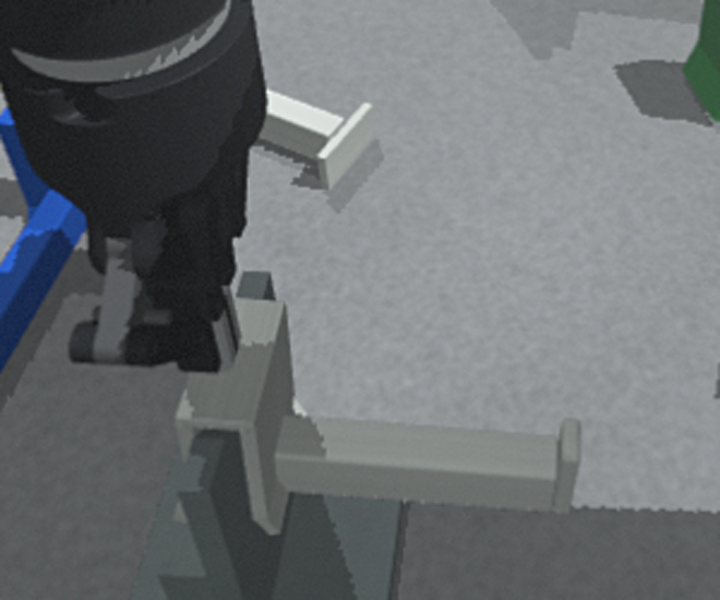

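The head has moved down about 20 mm, but the force is still only the sliding force (about 15 N). I press further until the stop pushes back.

```bash
python3 - <<'E'
from h import *
t=np.array([.6215,.2790])
for z in (.154,.150,.146,.142):
    r=move_l([*t,z],.02,until_force=28);s=get_state();print(z,r,np.round(s["position"],4),np.round(s["contact_force"],1))
    if r or s["contact_force"][2]>38: break
sleep(.3);s=get_state();print(np.round(s["position"],4),np.round(s["contact_force"],1))
move_l([*t,.30],.1)
movep([.45,.15,.33],dn(.17))
sleep(.5);f=shot("side","s7");c=cv2.resize(f["img"][230:480,100:400],(720,600),interpolation=cv2.INTER_CUBIC);cv2.imwrite("pics/c7.png",c[:,:,::-1]);print(get_state()["clock"])
E
```

```text
0.154 False [0.6286 0.2809 0.1621] [ 4.6  0.5 26.1]
0.15 False [0.6306 0.2815 0.1617] [ 2.6 -0.4 39. ]
[0.6306 0.2815 0.1617] [ 2.8  0.2 38.7]
23.025
```

View pics/c7.png

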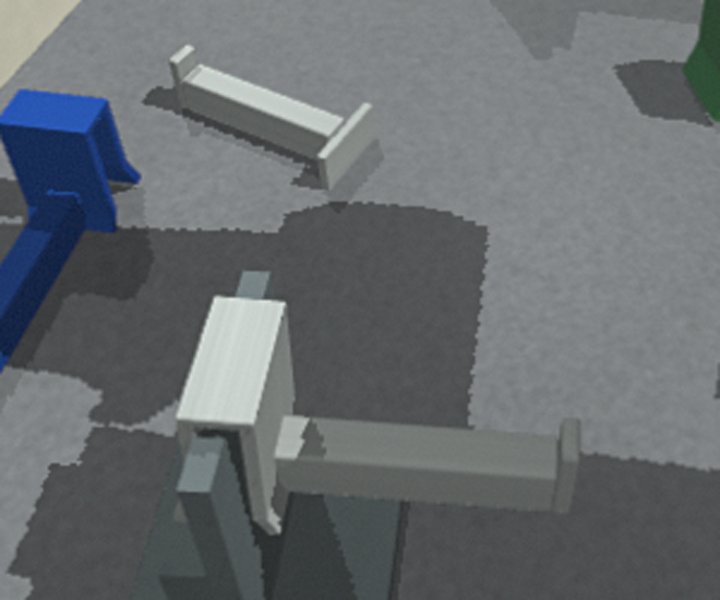

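```bash
python3 - <<'E'
from h import *
from scipy.optimize import least_squares
fs=shot("side");cr=lambda l:np.array(l)/2.4+[100,230]
head=cr([[178,418],[255,425],[287,302],[215,297]]);lip=cr([[580,421]])
horn=np.array([[173.8,434.6],[187.6,434.9],[193.6,413.6],[180.4,412.1]])
L=np.array([[15,28,85],[-15,28,85],[-15,-28,85],[15,-28,85]])/1e3
H=np.array([[6,50,0],[-6,50,0],[-6,29,0],[6,29,0]])/1e3
y=np.radians(10);Rz=R.from_euler('z',y)
u=least_squares(lambda v:(proj(fs,[.6235,.2796,.15]+np.r_[v,0]+Rz.apply(H))-horn).ravel(),[0,0]).x
base=np.r_[[.6235,.2796]+u,.15];print("slot corr",u)
hb=least_squares(lambda v:(proj(fs,base+np.r_[v[:2],v[2]]+(Rz*R.from_euler('y',v[3])).apply(L))-head).ravel(),[0,0,-.07,0])
print("bracket origin rel slot mm (want z -73)",hb.x[:3]*1e3,"pitch deg",np.degrees(hb.x[3]),"res px",np.abs(hb.fun).max())
g=least_squares(lambda v:np.r_[(proj(fs,base+np.r_[v[:2],v[2]]+(Rz*R.from_euler('y',v[3])).apply(L))-head).ravel(),((v[3]+.04)*30),v[1]*1000],[0,0,-.07,0])
print(g.x*1e3)
E
```

```text
slot corr [-0.00139511 -0.00044398]
bracket origin rel slot mm (want z -73) [  3.29462832  -3.71713238 -81.60051052] pitch deg -2.7029341762936108 res px 0.7546144376956363
[  0.3845558   -0.26827235 -75.62717335 -43.24413008]
```

The press ran into a hard stop at the locked height, and the image fit gives a head at least as low as expected with about 2.7° of droop. I hand the job in.

```bash
python3 -c "
from cell import *
print(sign_off())"
```

```text
the job is handed in; nothing more can be done
None
```

The loose bracket is hooked into the empty upright with its arm toward the robot. Its head was pressed down until the lock block hit a hard stop at the locked height (head top about 12 mm above the slot edge), the robot was moved clear, and the job is handed in at about 23 s.

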